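# Rolling pin out of the half-covered box

### The job

Take the rolling pin out of the wooden storage box: it is longer than the opening between the two end boards, so tilt it and draw it out slantwise without forcing it against the wood. Then hold it level in the air above the opening, a good 10 cm above the box, and finish while still holding it there. Leave the food tin and the two jars beside the box standing where they are.

Things in the scene. Friction and masses are not known exactly. Their poses are not given: they have to be found in the camera images.
- crate: Fixed light wooden box 316 x 156 x 63 mm high (x, y, z). Origin: centre of its underside. Its x axis points away from the robot (within 0.4 rad). Walls 8 mm; inside x -150..150, y -70..70, floor top at z 6. Two darker boards, z 55..63, cover its ends: the wide one, farther from the robot, from x 80 to 158, the narrow one, nearer, from x -158 to -120. Between them the top is open, 200 x 140 mm.
- opening (a point): Centre of the box's opening, at the height of the box's top, 63 mm above the worktop; axes as the box's.
- pin_center (a point): Centre, on the axis, of the loose dark wooden rolling pin, 250 mm long, about 0.2 kg, lying lengthwise in the box, 21 mm above the worktop. x: its long axis, pointing to the far end of the box at the start; y and z turn as it rolls. Barrel 30 mm thick over the middle 160 mm (grip there from above), 18 mm handles of 45 mm at both ends.
- pin_end_a (a point): Tip of the pin's handle at its -x end, nearer the robot at the start, on the axis, 125 mm from the centre.
- pin_end_b (a point): Tip of the pin's handle at its +x end, on the axis, 125 mm from the centre: under the wide board at the start.
- pin: The rolling pin itself; origin at its centre, the same point and axes as pin_center.
- tin: Loose food tin, 75 mm across, 58 mm high, upright beside the box on its left (+y) side; origin at the centre of its underside. Bystander.
- jam: Loose jar of red jam, 69 mm across, 99 mm high, upright beside the box on its left (+y) side, farther along; origin at the centre of its underside. Bystander.
- spice: Loose spice jar with a dark red lid, 58 mm across, 84 mm high, upright beside the box on its right (-y) side; origin at the centre of its underside. Bystander.

How it is judged (in metres and radians):
At the end, for the whole second after the job is handed in: The rolling pin is held still in the gripper, level within 15 degrees, both ends more than 120 mm above the worktop (57 mm above the box), its middle within 100 mm (horizontally) of the opening's centre, touching the box nowhere (height (world z) of each of pin_end_a, pin_end_b above 0.12 m and angle between pin_center's own x axis and vertical between 1.31 and 1.83 rad and horizontal distance between pin_center and opening below 0.1 m and contact force between the fingers and pin above 2 N and contact force between pin and crate below 0.1 N and linear speed of pin below 0.03 m/s); the arm keeps its last pose, push and grip.
It fails at once if the food tin beside the box is pushed more than 3 cm or tipped (distance of tin from where it was at the start of the episode above 0.03 m or angle between tin's own z axis and vertical above 0.35 rad).
It fails at once if the jam jar beside the box is pushed more than 3 cm or tipped (distance of jam from where it was at the start of the episode above 0.03 m or angle between jam's own z axis and vertical above 0.35 rad).
It fails at once if the spice jar beside the box is pushed more than 3 cm or tipped (distance of spice from where it was at the start of the episode above 0.03 m or angle between spice's own z axis and vertical above 0.35 rad).
It fails at once if the rolling pin is forced against the box with more than 50 N (contact force between pin and crate above 50 N).
It also fails if it takes over 35 s, if anything falls off the work surface, if the arm or the gripper's body presses on something with over 40 N, if the wrist force passes 120 N, or if a joint passes its speed limit or range.

### The arm

A 6-joint arm with a two-finger parallel gripper is mounted at the origin on a cart in front of the work surface, level with it; the furniture and walls round the work are solid. World frame = base frame: x ahead of the robot, y to its left, z up, the work surface at z = 0. Lengths are in mm, angles in rad, forces in N, time in s.
With the tool pointing down it reaches from about 350 to 850 mm from the base axis. Payload 8.1 kg.
Tool frame: the origin (TCP) lies on the centre line of the jaws, within the pads' length; the fingertips stand 22 mm ahead of it and the grasp point (between the pads) lies 3 mm ahead of it; z points along the fingers, y is the line along which they close (so a half turn about z gives the same grasp; the last joint's range is limited). The gripper opens to 93 mm and grips with 3 to 60 N. Pads are 15 mm wide; open, the fingers measure 128 mm over their backs; the gripper's body (75 mm by 188 mm) begins 65 mm behind the grasp point.
Start: joints at [-1.316, 0.13, 1.488, -0, 1.523, -0.085], TCP at [199.999, -565.69, 240.635] pointing down, gripper open.
Joint ranges: [-2.96, 2.96], [-0.89, 2.26], [0.02, 2.5], [-1.34, 4.48], [0, 2.73], [-2.66, 2.66]. Speed limits (rad/s): [2.39, 2.39, 2.79, 3.14, 3.14, 3.14].

### API

Orientations are given as a unit quaternion [w, x, y, z].
In Python, from station import manip gives the robot as it stands.
- The arm moves only by the tool drive_tool, never from a script. Its argument "increments" is a list of rows, each a list of 6 numbers: the shift along the tool's x, y, z in mm, then the turn, a rotation vector about the tool's x, y, z in rad. In form: [[x, y, z, ax, ay, az], ...]. A call has exactly 5 rows; each row is the pose to reach, as a shift and turn from the pose commanded when the call began, along the tool's axes at that moment; what a row does not reach only later rows make up. A row lasts 1/10 s, in which the tool goes at most 50 mm and 8.59 degrees, less where a joint would pass 70% of its speed; a pose out of reach is approached as far as the arm can. A call with a gripper value outside its range is refused whole. "claw" is the opening, from 0 (shut) to 1 (fully open), set as the call begins (left out, the last holds). The fingers move at their own pace and stop on an object; "grip_force" is the grip in N (left out, the last holds). Time passes only in rows, so rows that repeat a pose let the fingers close, or fill a call up. It gives the time, the measured TCP pose, the force, the opening and the grip force at its end, in the units of the state.
- manip.get_state(): the state, without advancing time (a new reading comes with each control period).
- manip.camera(name): name is "side" or "top"; returns a dict with "color" (400x640x3 uint8, red, green, blue), "mtx" (3x3 intrinsics, pixels), "D" ([k1, k2, p1, p2, k3] as OpenCV has them; the pictures are not rectified), "world_to_cam" (4x4, takes a point from world to camera coordinates). Camera axes: x right, y up, looking along -z (the intrinsics and any distortion apply to the point x, -y, -z); pixel columns grow to the right and rows downward; lengths in mm; the calibration is good to about 2 mm. A picture is of the moment at which its call begins. There is no depth.
- manip.job_done(): hands the job in; it is judged then, once.
Trained networks look in the newest picture that a camera, given by its name, has taken for a name from the list of things; names that differ only in an ending like _2 or _b are one class to them, and where a whole thing is asked for, a point or a joint stands for the part that bears it (a point fixed in the world has none). Each returns a list of dicts, best first, with "score" (0 to 1); they miss things now and then, are a little off and sometimes report something else, mostly with a low value. They report only what shows in the picture. A call takes as long as a camera call.
- manip.boxes_of(camera, label): "location" ([row, column] in pixels, amid what is visible of it).
- manip.regions_of(camera, label): "mask" (400x640 bool, what is visible of it) and "location" ([row, column] in pixels, amid what is visible of it).
- manip.spot_point(camera, label): "location" ([row, column] in pixels: a listed point, or the origin of a listed thing).
The state is a dict: "time": time; "joint_positions": joint angles; "dq": joint speeds; "joint_efforts": joint torques, N m; "ee_pos": TCP position; "orientation": TCP orientation; "force": force on the tool from outside, world axes, zero at the start; "wrist_torque": the same for the moment, N m; "gripper_width": opening from 0.0 (shut) to 1.0 (fully open); "gripper_force": force on a finger pad.
Only numpy, scipy, OpenCV 4.12 (cv2) and the standard library are available. Lean on these libraries where they do the work, as an engineer would, in place of code of your own. Each camera call takes 0.05 s, during which the arm holds its last target. There are 200 camera calls.

## Working session

There is one attempt and no reset: what is moved stays moved. The work goes in short steps, Python scripts to look and compute and a tool call to move; the robot and the scene stay as the last step left them, time stands still between calls to the robot, and variables do not carry over. Pictures are saved under pics/ and viewed, at most 10 in all, crops included, and the job is handed in when it is done.

Besides the shell and the picture viewer there is one more tool, called after "Emit:" by a JSON object that holds its "api" and its "payload", one argument or row to a line. drive_tool: Moves the arm, as the interface text tells. Its arguments: {"type":"object","properties":{"increments":{"type":"array"},"claw":{"type":"number"},"grip_force":{"type":"number"}},"required":["increments"]}

```bash
mkdir -p pics
cat > h.py <<'E'
import numpy as np, cv2
from station import manip
def ray(c,px):
    u=cv2.undistortPoints(np.array([[[px[1],px[0]]]],float),np.array(c["mtx"],float),np.array(c["D"],float))[0,0]
    T=np.array(c["world_to_cam"]);R=T[:3,:3];t=T[:3,3]
    return -R.T@t, R.T@np.array([u[0],-u[1],-1.])
def at_z(c,px,z):
    o,d=ray(c,px);return o+d*(z-o[2])/d[2]
def proj(c,p):
    T=np.array(c["world_to_cam"]);q=T[:3,:3]@np.array(p,float)+T[:3,3]
    r=cv2.projectPoints(np.array([[q[0],-q[1],-q[2]]]),np.zeros(3),np.zeros(3),np.array(c["mtx"],float),np.array(c["D"],float))[0][0,0]
    return r[::-1]
E
cat > a.py <<'E'
from h import *
ims=[]
Z=dict(crate=0,opening=63,pin_center=21,pin_end_a=21,pin_end_b=21,tin=0,jam=0,spice=0)
for n in("side","top"):
    c=manip.camera(n);cv2.imwrite(f"pics/{n}0.png",c["color"][:,:,::-1])
    print(n,"campos",ray(c,(200,320))[0].round())
    for l in Z:
        for r in manip.spot_point(n,l)[:2]:
            print(l,round(r["score"],2),np.round(r["location"]),at_z(c,r["location"],Z[l]).round(1))
print(manip.get_state())
E
python3 a.py
```

```text
side campos [128. 665. 542.]
crate 0.84 [241. 307.] [526.5   8.    0. ]
crate 0.3 [233. 304.] [550.9 -19.    0. ]
opening 0.56 [222. 312.] [508.6  10.8  63. ]
pin_center 0.82 [232. 302.] [540.2   7.4  21. ]
pin_end_a 0.97 [245. 351.] [416.8  -5.7  21. ]
pin_end_a 0.93 [220. 260.] [660.8  11.4  21. ]
pin_end_b 0.97 [245. 351.] [416.8  -5.7  21. ]
pin_end_b 0.93 [220. 260.] [660.8  11.4  21. ]
tin 0.83 [284. 285.] [486.3 161.2   0. ]
jam 0.96 [270. 242.] [592.9 170.3   0. ]
jam 0.66 [235. 306.] [542.5 -16.3   0. ]
spice 0.64 [213. 341.] [ 514.4 -154.1    0. ]
top campos [463.  -6. 929.]
crate 0.61 [214. 306.] [5.274e+02 5.000e-01 0.000e+00]
opening 0.63 [220. 303.] [512.3   5.2  63. ]
pin_center 0.81 [208. 301.] [538.1   9.8  21. ]
pin_center 0.63 [269. 307.] [416.3  -2.3  21. ]
pin_end_a 0.81 [270. 306.] [ 4.155e+02 -3.000e-01  2.100e+01]
pin_end_b 0.81 [270. 306.] [ 4.155e+02 -3.000e-01  2.100e+01]
tin 0.79 [233. 227.] [488.5 161.4   0. ]
tin 0.28 [190. 225.] [577.7 167.3   0. ]
jam 0.55 [190. 223.] [577.1 172.9   0. ]
spice 0.81 [217. 384.] [ 521.7 -161.3    0. ]
{'time': 0.9, 'joint_positions': array([-1.31639927e+00,  1.30357622e-01,  1.48818547e+00, -2.68677522e-05,
        1.52302721e+00, -8.54078926e-02]), 'dq': array([-0.00019572,  0.00175982,  0.00047695,  0.00069458, -0.00102748,
        0.00076398]), 'joint_efforts': array([ 5.65944410e-04, -5.59754205e+01, -4.92059970e+01,  7.70055782e-02,
        2.24832643e-02,  6.16333224e-07]), 'ee_pos': array([ 199.99043321, -565.69274273,  240.66854125]), 'orientation': array([ 1.22674321e-05,  9.85601153e-01,  1.69086863e-01, -1.24275962e-05]), 'force': array([ 0.63526334,  0.64933542, -0.27397973]), 'wrist_torque': array([-0.00849635, -0.00797881,  0.01791367]), 'gripper_force': 0.0, 'gripper_width': 0.9969244924214093}
```

```bash
python3 -c "
import cv2,numpy as np
a=cv2.imread('pics/side0.png')[150:330,180:420];b=cv2.imread('pics/top0.png')[120:300,180:420]
cv2.imwrite('pics/c0.png',cv2.resize(np.vstack([a,b]),None,fx=1.65,fy=1.65,interpolation=2)) if 0 else cv2.imwrite('pics/c0.png',cv2.resize(np.hstack([a,b]),(800,300),interpolation=2))"
cat > b.py <<'E'
from h import *
# crate outline fit from top mask of dark boards: use brute residual vs network masks
c=manip.camera("top")
m=manip.regions_of("top","pin")
for r in m[:1]:
    ys,xs=np.nonzero(r["mask"]);P=np.array([at_z(c,(y,x),25)[:2] for y,x in zip(ys,xs)])
    w,v=np.linalg.eigh(np.cov(P.T));print("pin",r["score"],len(ys),P.mean(0),"axis",v[:,1],"minx",P[:,0].min(),P[:,0].max())
m=manip.regions_of("top","crate")
for r in m[:1]:
    k,_=cv2.findContours(r["mask"].astype(np.uint8),0,2);k=max(k,key=cv2.contourArea)
    P=np.array([at_z(c,(q[0][1],q[0][0]),63)[:2] for q in k],np.float32)
    print("crate",r["score"],cv2.minAreaRect(P))
E
python3 b.py
```

```text
pin 0.76 1192 [523.79259116   5.28744391] axis [-0.99961798 -0.0276385 ] minx 414.7025338079354 615.4324350767233
crate 0.82 ((531.631103515625, 6.8893585205078125), (318.6083068847656, 157.87155151367188), 2.911147117614746)
```

View pics/c0.png

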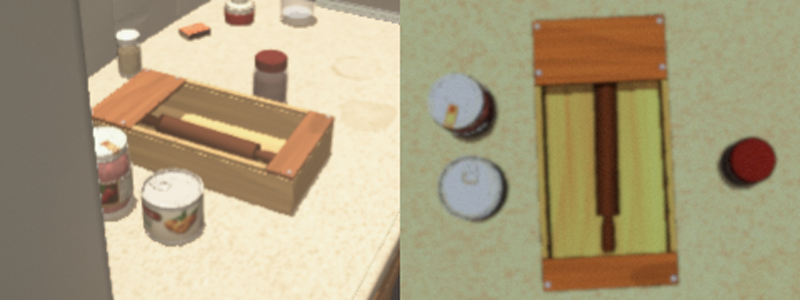

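The crop shows the pin lying nearly centred in the box, with its far end under the wide board. Its near tip is at about top px (270, 306) and its barrel lies along column ≈301. The tin and jam jar stand on the left and the spice jar on the right. The fitted box size of 318 x 158 agrees with the given 316 x 156.

```bash
cat > go.py <<'E'
import sys
from h import *
from scipy.spatial.transform import Rotation as R
# args: x y z yaw tilt(deg, near end up)
x,y,z,yaw,tilt=map(float,sys.argv[1:6])
s=manip.get_state();q=s["orientation"];Rc=R.from_quat([q[1],q[2],q[3],q[0]])
Rt=R.from_euler('z',yaw)*R.from_euler('y',np.radians(tilt))*R.from_euler('x',np.pi)
print("t",round(s["time"],2),"pos",s["ee_pos"].round(1),"w",round(s["gripper_width"],3),"F",s["force"].round(1),"gf",s["gripper_force"])
print("shift",Rc.inv().apply(np.array([x,y,z])-s["ee_pos"]).round(1),"rot",(Rc.inv()*Rt).as_rotvec().round(3))
E
python3 go.py 540 5.7 180 0.035 0
```

```text
t 1.05 pos [ 200.  -565.7  240.6] w 0.998 F [-0.3 -0.8  0.8] gf 0.0
shift [ 511.  -425.4   60.6] rot [-0.    -0.     0.305]
```

Emit:
{"api": "drive_tool", "payload": {
  "increments": [
    [34,-28,0,0,0,0.03],
    [68,-56,0,0,0,0.06],
    [102,-84,0,0,0,0.09],
    [136,-112,0,0,0,0.12],
    [170,-140,0,0,0,0.15]
  ],
  "claw": 0.65
}}

```text
time: 1.55
ee_pos: [314.2, -375.5, 240.7]
orientation: [0.0, 0.996, 0.094, 0.0]
force: [0.0, 0.2, 0.0]
gripper_width: 0.66
gripper_force: 0.0
```

```bash
python3 go.py 540 5.7 180 0.035 0
```

```text
t 1.55 pos [ 314.2 -375.5  240.7] w 0.66 F [0.  0.2 0. ] gf 0.0
shift [ 293.1 -332.3   60.7] rot [ 0.    -0.     0.153]
```

Emit:
{"api": "drive_tool", "payload": {
  "increments": [
    [29,-33,0,0,0,0.03],
    [58,-66,0,0,0,0.06],
    [88,-99,0,0,0,0.09],
    [117,-132,0,0,0,0.12],
    [146,-166,0,0,0,0.153]
  ]
}}

```text
time: 2.05
ee_pos: [426.4, -184.9, 241.0]
orientation: [0.0, 1.0, 0.018, 0.0]
force: [0.6, -0.5, 0.3]
gripper_width: 0.652
gripper_force: 0.0
```

```bash
python3 go.py 540 5.7 150 0.035 0
```

```text
t 2.05 pos [ 426.4 -184.9  241. ] w 0.652 F [ 0.6 -0.5  0.3] gf 0.0
shift [ 120.2 -186.5   91. ] rot [ 0.    -0.001  0.   ]
```

Emit:
{"api": "drive_tool", "payload": {
  "increments": [
    [26,-40,0,0,0,0],
    [52,-80,0,0,0,0],
    [78,-120,10,0,0,0],
    [102,-158,30,0,0,0],
    [120,-186,60,0,0,0]
  ]
}}

```text
time: 2.55
ee_pos: [541.2, 6.4, 182.2]
orientation: [0.0, 1.0, 0.019, 0.002]
force: [0.6, -0.0, 0.0]
gripper_width: 0.652
gripper_force: 0.0
```

Emit:
{"api": "drive_tool", "payload": {
  "increments": [
    [0,0,10,0,0,0],
    [0,0,20,0,0,0],
    [0,0,30,0,0,0],
    [0,0,30,0,0,0],
    [0,0,30,0,0,0]
  ]
}}

```text
time: 3.05
ee_pos: [538.9, 2.8, 151.3]
orientation: [0.0, 1.0, 0.018, 0.0]
force: [-1.3, -1.2, 0.2]
gripper_width: 0.651
gripper_force: 0.0
```

```bash
python3 go.py 540 5.7 32 0.035 0
cat > pic.py <<'E'
import sys
from h import *
t=[]
for n,(r,c) in dict(side=(130,180),top=(110,180)).items():
    k=manip.camera(n);t.append(k["color"][r:r+190,c:c+250,::-1])
    for l in ("pin_end_a","pin_end_b","pin_center"):
        print(n,l,[(round(q["score"],2),np.round(q["location"],1)) for q in manip.spot_point(n,l)[:2]])
cv2.imwrite(f"pics/{sys.argv[1]}.png",cv2.resize(np.hstack(t),(800,304),interpolation=2))
E
python3 pic.py p1
```

```text
t 3.05 pos [538.9   2.8 151.3] w 0.651 F [-1.3 -1.2  0.2] gf 0.0
shift [  1.1  -2.9 119.3] rot [ 0.    -0.001  0.   ]
side pin_end_a [(0.86, array([217.9, 260.6]))]
side pin_end_b [(0.86, array([217.9, 260.6]))]
side pin_center [(0.58, array([231.8, 304.9]))]
top pin_end_a [(0.6, array([268.9, 307. ])), (0.28, array([207.5, 303.5]))]
top pin_end_b [(0.6, array([268.9, 307. ])), (0.28, array([207.5, 303.5]))]
top pin_center [(0.66, array([208.7, 301.2]))]
```

View pics/p1.png

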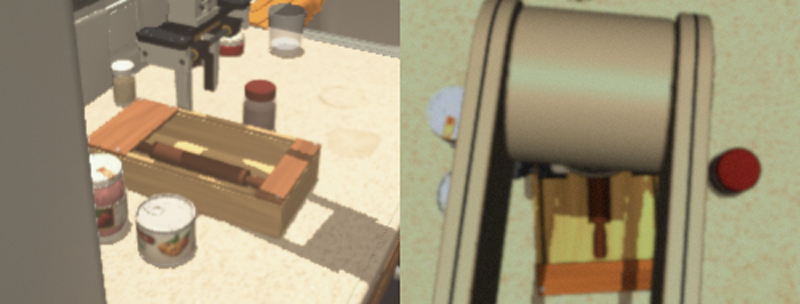

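The gripper hangs above the box, and the pin is unmoved with its near tip at top px (269, 307). Descending.

Emit:
{"api": "drive_tool", "payload": {
  "increments": [
    [0,-2,20,0,0,0],
    [1,-3,40,0,0,0],
    [1,-3,60,0,0,0],
    [1,-3,75,0,0,0],
    [1,-3,85,0,0,0]
  ]
}}

```text
time: 3.95
ee_pos: [539.0, 6.9, 64.3]
orientation: [-0.0, 1.0, 0.018, -0.001]
force: [0.0, 0.1, -0.4]
gripper_width: 0.648
gripper_force: 0.0
```

Emit:
{"api": "drive_tool", "payload": {
  "increments": [
    [0,0,10,0,0,0],
    [0,0,20,0,0,0],
    [0,0,28,0,0,0],
    [0,0,32,0,0,0],
    [0,0,33,0,0,0]
  ]
}}

```text
time: 4.45
ee_pos: [539.4, 6.8, 32.1]
orientation: [-0.0, 1.0, 0.018, -0.0]
force: [-0.2, -0.3, -0.4]
gripper_width: 0.652
gripper_force: 0.0
```

Emit:
{"api": "drive_tool", "payload": {
  "increments": [
    [0,0,0,0,0,0],
    [0,0,0,0,0,0],
    [0,0,0,0,0,0],
    [0,0,0,0,0,0],
    [0,0,0,0,0,0]
  ],
  "claw": 0.2,
  "grip_force": 25
}}

```text
time: 4.95
ee_pos: [539.9, 6.8, 32.9]
orientation: [0.0, 1.0, 0.018, 0.0]
force: [0.6, -0.4, 1.9]
gripper_width: 0.309
gripper_force: 25.0
```

```bash
python3 go.py 540 5.7 32 0.035 0; python3 -c "
from h import *
print(manip.get_state()['wrist_torque'])"
```

```text
t 4.95 pos [539.9   6.8  32.9] w 0.309 F [ 0.6 -0.4  1.9] gf 24.98112291097641
shift [0.1 1.1 0.9] rot [ 0.    -0.001  0.002]
[-0.0710643   0.06400455 -0.02007319]
```

Grasp confirmed: opening ≈29 mm with 25 N. Next I tilt the near end up, shifting slightly toward the far wall.

Emit:
{"api": "drive_tool", "payload": {
  "increments": [
    [1,0,-2,0,-0.015,0],
    [2,0,-5,0,-0.04,0],
    [3,0,-8,0,-0.065,0],
    [4,0,-12,0,-0.1,0],
    [4.5,0,-14.5,0,-0.122,0]
  ],
  "grip_force": 35
}}

```text
time: 5.45
ee_pos: [544.4, 7.0, 47.3]
orientation: [0.001, 0.998, 0.018, -0.062]
force: [0.1, -0.0, -3.4]
gripper_width: 0.305
gripper_force: 35.0
```

```bash
python3 go.py 549 7.3 61.5 0.035 14;python3 pic.py p2
```

```text
t 5.45 pos [544.4   7.   47.3] w 0.305 F [ 0.1 -0.  -3.4] gf 34.97709631919861
shift [  2.8  -0.1 -14.6] rot [ 0.    -0.121  0.002]
side pin_end_a [(0.88, array([218.6, 260.3])), (0.8, array([236.9, 349.8]))]
side pin_end_b [(0.88, array([218.6, 260.3])), (0.8, array([236.9, 349.8]))]
side pin_center [(0.71, array([225.3, 301.3]))]
top pin_end_a [(0.63, array([269. , 303.4])), (0.45, array([213.4, 304.8]))]
top pin_end_b [(0.63, array([269. , 303.4])), (0.45, array([213.4, 304.8]))]
top pin_center [(0.85, array([207. , 301.7]))]
```

View pics/p2.png

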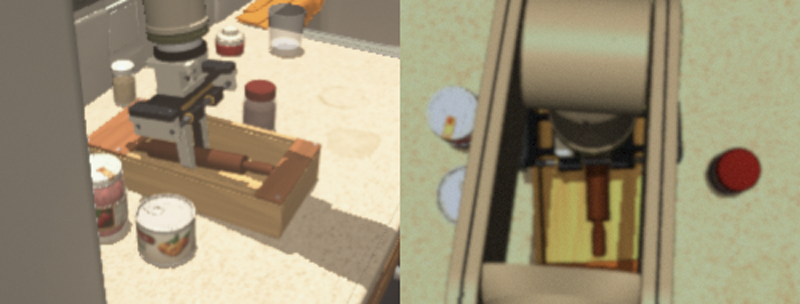

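The side view shows the pin held and its near end rising, with the tip at side px (237, 350). Forces are small, so I continue tilting.

Emit:
{"api": "drive_tool", "payload": {
  "increments": [
    [0.5,0,-3,0,-0.024,0],
    [1,0,-6,0,-0.048,0],
    [1.7,0,-9,0,-0.072,0],
    [2.2,0,-12,0,-0.097,0],
    [2.8,0,-14.6,0,-0.121,0]
  ]
}}

```text
time: 6.35
ee_pos: [548.6, 7.2, 61.4]
orientation: [0.002, 0.992, 0.018, -0.122]
force: [-0.5, 0.2, -2.3]
gripper_width: 0.301
gripper_force: 35.0
```

```bash
cat > tip.py <<'E'
from h import *
from scipy.spatial.transform import Rotation as R
s=manip.get_state();q=s["orientation"];Rc=R.from_quat([q[1],q[2],q[3],q[0]])
x,z=Rc.as_matrix()[:,0],Rc.as_matrix()[:,2]
c0=s["ee_pos"]+12*z
for n in("side","top"):
    c=manip.camera(n)
    print(n,"pred a",proj(c,c0-125*x).round(1),"b",proj(c,c0+125*x).round(1),"seen",[(round(r["score"],2),np.round(r["location"],1)) for r in manip.spot_point(n,"pin_end_a")[:3]])
C=np.array([531.6,6.9]);u=np.array([np.cos(.051),np.sin(.051)])
for k in(-125,125):
    p=c0+k*x;print("tip crate x",((p[:2]-C)@u).round(1),"y",((p[:2]-C)@[-u[1],u[0]]).round(1),"z",p[2].round(1))
print(s["force"].round(1),s["wrist_torque"].round(2))
E
python3 tip.py; python3 go.py 549 7.3 61.5 0.035 14
```

```text
side pred a [223.9 347.4] b [219.4 258.3] seen [(0.95, array([220.7, 348.1]))]
top pred a [266.3 304.1] b [145.6 300.4] seen []
tip crate x -107.2 y 1.2 z 80.0
tip crate x 135.4 y -2.3 z 19.6
[-0.5  0.2 -2.3] [ 0.03 -0.19  0.02]
t 6.55 pos [548.6   7.2  61.1] w 0.306 F [ 0.  -0.1 -2.1] gf 34.97703731060028
shift [ 0.3 -0.1 -0.5] rot [ 0.    -0.002  0.002]
```

Only the pin's weight shows in the force reading, so it is touching nothing, and both tips match the prediction. Now I draw it out along its axis.

Emit:
{"api": "drive_tool", "payload": {
  "increments": [
    [-6,0,0,0,0,0],
    [-14,0,0,0,0,0],
    [-22,0,0,0,0,0],
    [-30,0,0,0,0,0],
    [-36,0,0,0,0,0]
  ]
}}

```text
time: 7.05
ee_pos: [512.9, 5.9, 70.3]
orientation: [0.002, 0.992, 0.018, -0.121]
force: [0.0, -0.5, -1.9]
gripper_width: 0.302
gripper_force: 35.0
```

```bash
python3 tip.py
```

```text
side pred a [224.8 362.8] b [220.  269.9] seen [(0.73, array([224.4, 363. ])), (0.63, array([220.6, 272.6]))]
top pred a [285.9 304.7] b [161.9 300.9] seen [(0.64, array([216.7, 382.5]))]
tip crate x -142.9 y 1.7 z 88.7
tip crate x 99.7 y -1.7 z 28.6
[ 0.  -0.5 -1.9] [ 0.06 -0.21 -0.05]
```

Emit:
{"api": "drive_tool", "payload": {
  "increments": [
    [-7,0,0,0,0,0],
    [-16,0,0,0,0,0],
    [-25,0,0,0,0,0],
    [-34,0,0,0,0,0],
    [-42,0,0,0,0,0]
  ]
}}

```text
time: 7.75
ee_pos: [472.2, 4.4, 80.3]
orientation: [0.002, 0.992, 0.018, -0.121]
force: [-0.4, -0.5, -1.9]
gripper_width: 0.302
gripper_force: 35.0
```

```bash
python3 tip.py;python3 go.py 476 4 190 0.035 0; python3 pic.py p3
```

```text
side pred a [225.7 381.1] b [220.8 283.8] seen [(0.88, array([224.4, 383.5])), (0.81, array([220.3, 285.5])), (0.49, array([221.4, 330.3]))]
top pred a [308.9 305.5] b [181.2 301.5] seen [(0.75, array([306.6, 306.2])), (0.72, array([233.5, 226.6]))]
tip crate x -183.7 y 2.3 z 98.7
tip crate x 58.9 y -1.2 z 38.6
[-0.4 -0.5 -1.9] [ 0.03 -0.21  0.01]
t 7.95 pos [473.1   4.4  80.3] w 0.302 F [-0.4  0.  -2.3] gf 34.97710883617401
shift [ -23.5    0.5 -107.2] rot [0.    0.242 0.002]
side pin_end_a [(0.81, array([221.4, 285.5])), (0.59, array([226.2, 380.3]))]
side pin_end_b [(0.81, array([221.4, 285.5])), (0.59, array([226.2, 380.3]))]
side pin_center [(0.74, array([223.7, 329.8]))]
top pin_end_a [(0.84, array([307.1, 306.6]))]
top pin_end_b [(0.84, array([307.1, 306.6]))]
top pin_center [(0.67, array([241.9, 303.6]))]
```

View pics/p3.png

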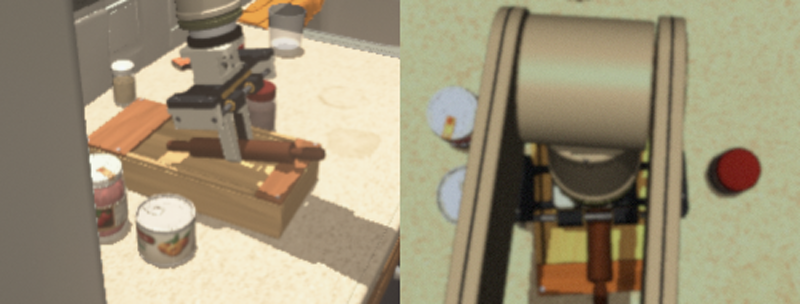

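The far tip (side px 221, 285) is clear of the wide board. Lift straight up, then level.

Emit:
{"api": "drive_tool", "payload": {
  "increments": [
    [-3,0,-13,0,0,0],
    [-7,0,-33,0,0,0],
    [-12,0,-57,0,0,0],
    [-18,0,-82,0,0,0],
    [-24,0.5,-107,0,0,0]
  ]
}}

```text
time: 8.85
ee_pos: [475.6, 4.0, 191.7]
orientation: [0.002, 0.992, 0.018, -0.121]
force: [0.9, -0.4, -1.5]
gripper_width: 0.304
gripper_force: 35.0
```

```bash
python3 go.py 511 6 207 0.04 0
```

```text
t 8.85 pos [475.6   4.  191.7] w 0.304 F [ 0.9 -0.4 -1.5] gf 34.97721970081329
shift [ 30.8  -0.7 -23.3] rot [-0.     0.242 -0.003]
```

Emit:
{"api": "drive_tool", "payload": {
  "increments": [
    [6,0,-5,0,0.04,0],
    [12,0,-10,0,0.09,0],
    [18,0,-15,0,0.14,0],
    [25,0,-19,0,0.2,0],
    [31,0,-23,0,0.242,0]
  ]
}}

```text
time: 9.35
ee_pos: [511.4, 5.4, 204.2]
orientation: [-0.0, 1.0, 0.018, 0.001]
force: [-0.6, 0.4, -1.1]
gripper_width: 0.303
gripper_force: 35.0
```

Emit:
{"api": "drive_tool", "payload": {
  "increments": [
    [0,0,0,0,0,0],
    [0,0,0,0,0,0],
    [0,0,0,0,0,0],
    [0,0,0,0,0,0],
    [0,0,0,0,0,0]
  ]
}}

```text
time: 9.85
ee_pos: [511.0, 5.3, 204.2]
orientation: [-0.0, 1.0, 0.018, -0.001]
force: [0.0, -0.7, -2.4]
gripper_width: 0.304
gripper_force: 35.0
```

```bash
python3 go.py 511 6 207 0.04 0; python3 tip.py; python3 pic.py p4
```

```text
t 9.85 pos [511.    5.3 204.2] w 0.304 F [ 0.  -0.7 -2.4] gf 34.97700333595276
shift [-0.  -0.7 -2.8] rot [-0.     0.002 -0.003]
side pred a [181.8 367.5] b [158.7 264.7] seen [(0.81, array([182.2, 367.9]))]
top pred a [293.3 304.5] b [141.  299.4] seen [(0.66, array([292. , 304.5]))]
tip crate x -145.6 y 1.2 z 192.4
tip crate x 104.4 y -2.3 z 192.0
[ 0.  -0.7 -2.4] [ 0.05  0.02 -0.03]
side pin_end_a [(0.83, array([159.8, 265.3])), (0.79, array([177.3, 368.1]))]
side pin_end_b [(0.83, array([159.8, 265.3])), (0.79, array([177.3, 368.1]))]
side pin_center [(0.58, array([173.1, 317.8]))]
top pin_end_a [(0.7, array([294.9, 307.5]))]
top pin_end_b [(0.7, array([294.9, 307.5]))]
top pin_center []
```

View pics/p4.png

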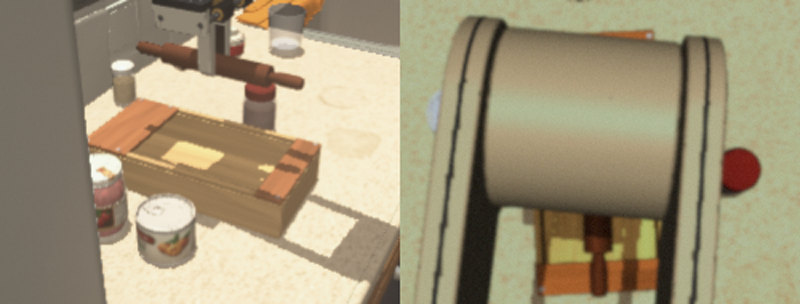

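The pin hangs level above the opening, with its tips at side px (160, 265) and (180, 368) matching the prediction at z ≈ 192. The tin and jars haven't moved.

```bash
python3 -c "
from station import manip
print(manip.job_done())"
```

```text
the job is handed in; nothing more can be done
None
```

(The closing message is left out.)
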